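# Put the clothes brush away and shut the bench box

## Robot

A 7-joint arm with a two-finger parallel gripper is mounted at the origin on the work surface. World frame = base frame: x ahead of the robot, y to its left, z up, the work surface at z = 0. Lengths are in m, angles in rad, forces in N, time in s.
With the tool pointing down it reaches from about 0.425 to 0.95 m from the base axis. Payload 4.7 kg.
Tool frame: the origin (TCP) lies at the very end of the fingers, on their centre line; the grasp point (between the pads) lies 19 mm behind it; z points along the fingers, y is the direction in which the jaws open and shut (so a half turn about z gives the same grasp; the last joint's range is limited). The gripper opens to 87 mm and grips with 3 to 60 N. Pads are 19 mm wide; open, the fingers measure 117 mm over their backs; the gripper's body (75 mm by 190 mm) begins 51 mm behind the grasp point.
Start: joints at [1.294, 0.469, -0.049, 1.532, 0.024, 1.141, -0.082], TCP at [0.166, -0.654, 0.223] pointing down, gripper open.
Joint ranges: [-2.59, 2.59], [-0.33, 1.99], [-1.39, 1.29], [0.1, 2.45], [-1.04, 4.18], [0.21, 1.99], [-2.66, 2.66]. Speed limits (rad/s): [2.57, 2.57, 3.14, 3.14, 3.14, 3.14, 3.14].

## Interface

Orientations are given as a unit quaternion [x, y, z, w].
In Python, from cell import robot gives the robot as it stands.
- The arm moves only by the tool jog_arm, never from a script. Its argument "series" is a list of rows, each an object of numbers: "dx", "dy", "dz": the shift along the tool's x, y, z in mm; "roll": the turn about the tool's z in rad. In form: [{"dx": .., "dy": .., "dz": .., "roll": ..}, ...]. A call has 1 to 10 rows; each row is the pose to reach, as a shift and turn from the pose commanded when the call began, along the tool's axes at that moment; what a row does not reach only later rows make up. A row lasts 1/10 s, in which the tool goes at most 50 mm and 8.59 degrees, less where a joint would pass 70% of its speed; a pose out of reach is approached as far as the arm can. A call with a gripper value outside its range is refused whole. "hand" is the finger opening in mm, from 0 to 87, set as the call begins (left out, the last holds). The fingers move at their own pace and stop on an object; the grip force is fixed at half the most. Time passes only in rows, so rows that repeat a pose let the fingers close. It gives the time, the measured TCP pose, the force and the opening at its end, in the units of the state.
- robot.state(): the state, without advancing time (a new reading comes with each control period).
- robot.snapshot(name): name is "scene" or "top" or "wrist"; returns the picture (480x640x3 uint8, red, green, blue); there is no depth.
- robot.calibration(name): a dict with "fx", "fy", "cx", "cy" (pixels), "dist" ([k1, k2, p1, p2, k3] as OpenCV has them; the pictures are not rectified), "position" and "rotation" of the camera in the world; the wrist camera has in their place "hand_eye" (4x4, takes a point from camera to tool coordinates, whose origin is the TCP and whose axes are the flange's). Camera axes: x right, y up, looking along -z (the intrinsics and any distortion apply to the point x, -y, -z); pixel columns grow to the right and rows downward; lengths in m; the calibration is good to about 2 mm. A picture is of the moment at which its call begins: read the wrist's pose just before it. calibration takes no time and is no camera call.
- robot.sign_off(): hands the job in, once; it reports no verdict.
The state is a dict: "time": time; "q": joint angles; "dq": joint speeds; "joint_efforts": joint torques, N m; "eef_pos": TCP position; "tool_rot": TCP orientation; "force": force on the tool from outside, world axes, zero at the start; "wrist_torque": the same for the moment, N m; "grip_width": opening from 0.0 (shut) to 1.0 (fully open).
Only numpy, scipy, OpenCV 4.12 (cv2) and the standard library are available. Lean on these libraries where they do the work, as an engineer would, in place of code of your own. Each camera call takes 0.05 s, during which the arm holds its last target. There are 200 camera calls.

## Task

Put the shared clothes brush away in the empty bay of the white box on the laundry bench: set it down flat on the floor of the bay, bristles down, without dropping it. Then tip the lid shut without slamming it, and fold the hasp over the staple until it lies flat against the front, ready for the padlock. Leave everything else where it is.

Things in the scene. Friction and masses are not known exactly. Their poses are not given: they have to be found in the camera images.
- clothes_brush: Clothes brush, no handle: an oval wooden back 125 x 46 x 20 mm (long, wide, thick) on a black bristle block 106 x 34 x 26 mm; 46 mm high in all, about 140 g. It starts bristles down on the bench. Origin: centre of the bristles' underside; x along its length, z up. The wooden back spans 26 to 46 mm above the origin.
- bench_box: White steel box bolted to the bench: outside 156 deep (x), 250 wide (y), 80 mm high; walls and floor 4 mm; feet 22 mm wide, 3 mm thick at both ends. A divider 45 mm tall stands at y = +30 mm: a bottle lies in the +y bay, the -y bay is empty. Origin: centre of the underside, on the bench; x points to the hinged back, -x is the front with the staple, z up.
- bay (a point): Centre of the floor of the empty bay, 4 mm above the bench, axes of the box. The bay is 148 mm along x and 149 mm along y, with 76 mm from the floor to the rim.
- lid (a joint): Lid angle in rad: 0 shut, about 1.57 standing upright, opens up and back to 1.9. It starts standing open, at 1.62 to 1.75. Stiff torque hinges hold it at any angle; moving it takes about 0.6 N m (about 5 N at its front edge), and it neither falls nor springs.
- lid_hinge (a point): Middle of the lid's hinge line, on top of the box's back wall: 78 mm behind the box centre, 80 mm above the bench. The hinge line runs along the box's y. The point turns with the lid: its -x points from the hinge to the lid's front edge, its z is the normal of the lid's outside.
- lid_front (a point): Middle of the lid's front edge on its outside (upper when shut) face. The lid is a flat plate 159 mm from hinge to front edge, 258 mm wide, its outside face 4 mm above the hinge line when shut, with a 16 mm skirt below that overlaps the box outside.
- hasp (a joint): Hasp angle in rad relative to the lid. With the lid shut: 0 hanging flat against the box front over the staple, 1.57 sticking straight out to the front (-x), 3.14 standing straight up. It starts folded back at 3.2 to 3.6 (limit 3.8). It stays where it is left; turning it takes about 0.05 N m (1 to 2 N at its lip).
- hasp_hinge (a point): Middle of the hasp's hinge line, on the lid's front edge: 163 mm from the lid's hinge line, 1.5 mm below the plane of the hinge line when shut (so 78.5 mm above the bench). Turns with the hasp: its -z points along the strap to the lip, its -x is the strap's outer face.
- hasp_lip (a point): Centre of the rolled lip at the hasp's free end: a bar 12 mm thick, 44 mm wide, 42 mm from the hasp's hinge line, 7.5 mm out from the strap's outer side. The strap is 3 mm thick, 44 mm wide; its 10 x 18 mm slot goes over the wire staple in the middle of the box front. Shut, the lip stands 5 mm further out than the staple and 37 mm above the bench.
- stain_bottle: Grey flat plastic bottle with a black cap, 118 x 56 x 40 mm, lying in the +y bay of the box. Leave alone. Origin: under its middle.
- padlock: Brass padlock, body 45 x 50 x 20 mm, lying on the bench. Leave alone.
- scrub_brush: White plastic scrubbing brush with a bow handle on top, 130 x 64 x 65 mm, on the bench. Leave alone.
- tablet_carton: Plain cardboard carton, 120 x 75 x 50 mm, on the bench. Leave alone.
- jug: Clear plastic jug with a handle, 100 mm across, 110 mm high, on the bench. Leave alone.
- spray_bottle: White trigger spray bottle, 80 mm across, 212 mm high, on the bench. Leave alone.

How it is judged:
By the outcome, as a careful person would: the job done as asked, in the order asked, and still so for the second after the job is handed in, with the robot touching nothing.
It also fails if it takes over 72 s, if anything falls off the work surface, if the arm or the gripper's body presses on something with over 40 N, if the wrist force passes 120 N, or if a joint passes its speed limit or range.

## Working session

There is one attempt and no reset: what is moved stays moved. The work goes in short steps, Python scripts to look and compute and a tool call to move; the robot and the scene stay as the last step left them, time stands still between calls to the robot, and variables do not carry over. Pictures are saved under pics/ and viewed, about 8 in all and at most 12, crops included, and the job is handed in when it is done.

Besides the shell and the picture viewer there is one more tool, called as name(argument=value, ...), one argument or row to a line, values as JSON. jog_arm: Moves the arm, as the interface text tells. Its arguments: {"type":"object","properties":{"series":{"type":"array"},"hand":{"type":"number"}},"required":["series"]}

```bash
ls; mkdir -p pics
cat > h.py <<'E'
import numpy as np, cv2
from cell import robot
from scipy.spatial.transform import Rotation as R
def snap(n,f):
    s=robot.state(); im=robot.snapshot(n); cv2.imwrite('pics/'+f,im[:,:,::-1]); return im,s
def cam(n,s=None):
    c=robot.calibration(n); K=np.array([[c['fx'],0,c['cx']],[0,c['fy'],c['cy']],[0,0,1]]); d=np.array(c['dist'],float)
    if n=='wrist':
        H=np.array(c['hand_eye']); T=np.eye(4); T[:3,:3]=R.from_quat(s['tool_rot']).as_matrix(); T[:3,3]=s['eef_pos']; T=T@H; return K,d,T[:3,3],T[:3,:3]
    r=np.array(c['rotation']); r=r if r.shape==(3,3) else R.from_quat(r).as_matrix()
    return K,d,np.array(c['position']),r
def ray(C,uv):
    K,d,p,r=C; u=cv2.undistortPoints(np.array(uv,float).reshape(-1,1,2),K,d)[:,0]
    v=np.c_[u[:,0],-u[:,1],-np.ones(len(u))]@r.T; return p,v
def onz(C,uv,z):
    p,v=ray(C,uv); return p+v*((z-p[2])/v[:,2])[:,None]
def proj(C,X):
    K,d,p,r=C; x=(np.atleast_2d(X)-p)@r*[1,-1,-1]
    return cv2.projectPoints(x,np.zeros(3),np.zeros(3),K,d)[0][:,0]
E
python3 - <<'E'
from h import *
s=robot.state(); print(s)
a,_=snap('scene','s0.png'); b,_=snap('top','t0.png')
for n in ('scene','top','wrist'): print(n,robot.calibration(n))
E
```

```text
pics
{'time': 0.0, 'q': array([ 1.29411641,  0.46941657, -0.04857734,  1.5336792 ,  0.02413014,
        1.14101635, -0.08230695]), 'dq': array([-0.00063371,  0.00015901, -0.0010215 ,  0.00056311,  0.00197436,
       -0.00051951,  0.00029321]), 'joint_efforts': array([-5.40189594e-04, -5.07988286e+01, -8.12480506e-02, -2.36161476e+01,
       -6.15340588e-02,  3.80472920e-02,  1.67014032e-04]), 'eef_pos': array([ 0.16538934, -0.65380678,  0.2215224 ]), 'tool_rot': array([ 9.92333674e-01,  1.23583757e-01, -1.72351884e-04, -9.50985339e-04]), 'force': array([ 0.8909115 ,  0.03567859, -0.31297152]), 'wrist_torque': array([ 0.02642453, -0.0186611 ,  0.01250255]), 'grip_width': 0.9994979150076679}
scene {'fx': 511.60046015364196, 'fy': 511.60046015364196, 'cx': 319.27000351179, 'cy': 241.79343856948137, 'dist': array([0.04170949, 0.        , 0.        , 0.        , 0.        ]), 'position': array([1.17812835, 0.26284693, 0.79303863]), 'rotation': array([0.20345016, 0.320539  , 0.77961524, 0.49805909])}
top {'fx': 600.7083253095956, 'fy': 600.7083253095956, 'cx': 325.75047326728907, 'cy': 238.207754923146, 'dist': array([0.03575674, 0.        , 0.        , 0.        , 0.        ]), 'position': array([ 0.35250809, -0.04632868,  1.20616524]), 'rotation': array([-0.06973998,  0.0464807 ,  0.70614006, -0.70309466])}
wrist {'fx': 416.90488728032017, 'fy': 416.90488728032017, 'cx': 321.2549228330441, 'cy': 237.12603090441675, 'dist': array([-0.08799794,  0.        ,  0.        ,  0.        ,  0.        ]), 'hand_eye': array([[-2.79026473e-04,  9.53271122e-01,  3.02116020e-01,
         8.38492132e-02],
       [ 9.99999686e-01,  4.90144988e-04, -6.22988072e-04,
        -6.29261675e-04],
       [-7.41957191e-04,  3.02115752e-01, -9.53270959e-01,
        -1.62967440e-01],
       [ 0.00000000e+00,  0.00000000e+00,  0.00000000e+00,
         1.00000000e+00]])}
```

View pics/s0.png

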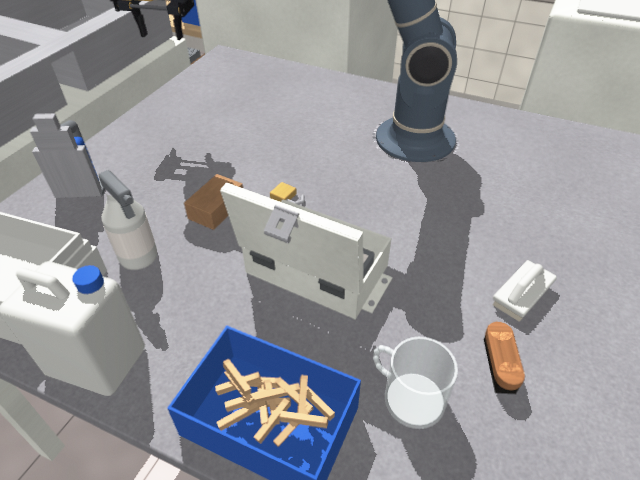

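View pics/t0.png

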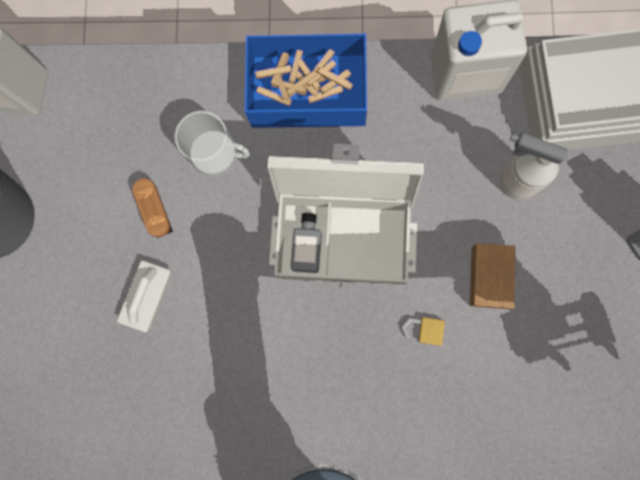

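The scene view shows the lid open with the hasp folded back at about (283,222), and the brush at (505,355). In the top view the brush is at (151,208), the box spans about (275–413, 195–283) with its front towards the robot, and the bottle is at (307,245).

Run:
```python
from h import *
im=cv2.imread('pics/t0.png'); C=cam('top'); 
cv2.imwrite('pics/t0c.png',cv2.resize(im[130:300,250:440],None,fx=4,fy=3.5,interpolation=cv2.INTER_CUBIC))
hsv=cv2.cvtColor(im,cv2.COLOR_BGR2HSV)
m=cv2.inRange(hsv,(5,110,80),(20,255,255)); m[:, :120]=0; m[:,180:]=0; m[:170]=0;m[250:]=0
c=max(cv2.findContours(m,0,1)[0],key=cv2.contourArea)
P=onz(C,c[:,0],0.044)
r=cv2.minAreaRect((P[:,:2]*1000).astype(np.float32)); print(r, cv2.boxPoints(r).tolist())
S=cv2.imread('pics/s0.png'); CS=cam('scene'); h2=cv2.cvtColor(S,cv2.COLOR_BGR2HSV)
m=cv2.inRange(h2,(5,110,80),(20,255,255)); m[:,:470]=0; m[:300]=0
c=max(cv2.findContours(m,0,1)[0],key=cv2.contourArea)
r=cv2.minAreaRect((onz(CS,c[:,0],0.040)[:,:2]*1000).astype(np.float32)); print('scene',r)
```

```text
((610.8969116210938, 341.5401306152344), (123.43623352050781, 45.14743423461914), 22.257108688354492) [[545.2271118164062, 339.0553894042969], [562.3273315429688, 297.2717590332031], [676.5667114257812, 344.0248718261719], [659.4664916992188, 385.8085021972656]]
scene ((615.0270385742188, 342.99786376953125), (130.89691162109375, 48.549522399902344), 21.90521240234375)
```

View pics/t0c.png

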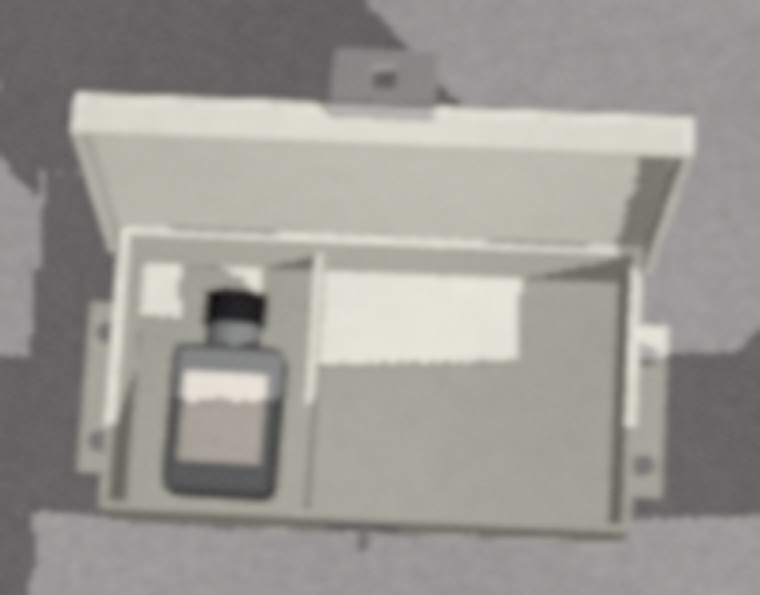

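Run:
```python
from h import *
C=cam('top'); f=lambda L:[(250+x/4,130+y/3.5) for x,y in L]
r=onz(C,f([(99,507),(628,524),(122,229),(640,246)]),.08); print(r.round(4)); 
print(np.linalg.norm(r[0]-r[1]),np.linalg.norm(r[2]-r[3]),np.linalg.norm(r[0]-r[2]),np.linalg.norm(r[1]-r[3]),r.mean(0))
g=onz(C,f([(90,303),(78,472),(668,325),(661,498)]),.003); print(g.round(4),g.mean(0))
d=r[0]-r[1]; print('yaw',np.arctan2(-d[0],d[1]), np.arctan2(-(r[2]-r[3])[0],(r[2]-r[3])[1]))
st=onz(C,f([(362,545)]),.045);print(st)
# lid edge: rays of front corners; assume in vertical plane through hinge
print('lid corners ray', onz(C,f([(75,93),(693,118)]),.24))
```

```text
[[ 0.4702  0.0871  0.08  ]
 [ 0.4599 -0.1612  0.08  ]
 [ 0.6239  0.0779  0.08  ]
 [ 0.612  -0.1705  0.08  ]]
0.24850404009747074 0.2486526980894733 0.15394020497336142 0.15235307408707546 [ 0.54150805 -0.04167054  0.08      ]
[[ 0.5982  0.1023  0.003 ]
 [ 0.4986  0.1071  0.003 ]
 [ 0.5827 -0.192   0.003 ]
 [ 0.4821 -0.1858  0.003 ]] [ 0.54039822 -0.04207605  0.003     ]
yaw -0.04160145118754268 -0.04799649107424405
[[ 0.45218591 -0.03652228  0.045     ]]
lid corners ray [[ 0.65217459  0.08062245  0.24      ]
 [ 0.6368179  -0.17609232  0.24      ]]
```

Box centre is about (0.5415, -0.042) with yaw about -0.05; the rim measures 249 x 153 mm, which fits the given size. Brush centre is about (0.611, 0.342), axis at 22.3°, size 123 x 45, also a fit. I'll hold the brush with tool x (the camera side) towards the robot, so the camera clears the lid.

```bash
cat >> h.py <<'E'
BC=np.array([.5415,-.042]); BY=-.05
def box(x,y): # box mm -> world m
    c,s=np.cos(BY),np.sin(BY); return BC+np.array([c*x-s*y,s*x+c*y])/1000
def go(x,y,z,yaw=None,s=None):
    s=s or robot.state(); M=R.from_quat(s['tool_rot']).as_matrix(); p=np.array(s['eef_pos'])
    d=M.T@(np.array([x,y,z])-p)*1000; cy=np.arctan2(M[1,0],M[0,0])
    r=0 if yaw is None else (cy-yaw+np.pi)%(2*np.pi)-np.pi
    print('move',d.round(1),'roll',round(r,3),'| at',p.round(4),'yaw',round(cy,3))
def gob(x,y,z,yaw=None): go(*box(x,y),z,yaw)
E
python3 -c "
from h import *
go(.50,-.25,.34,1.25); go(.611,.342,.34,-2.753)"
```

```text
move [ 423.4 -309.7 -117.9] roll -1.002 | at [ 0.1654 -0.6539  0.2216] yaw 0.248
move [ 676.2 -856.4 -117. ] roll 3.001 | at [ 0.1654 -0.6539  0.2216] yaw 0.248
```

jog_arm(
  series=[
    {"dz": -50},
    {"dx": 20, "dy": -10, "dz": -100},
    {"dx": 80, "dy": -45, "dz": -118, "roll": -0.15},
    {"dx": 420, "dy": -310, "dz": -118, "roll": -1.0},
    {"dx": 420, "dy": -310, "dz": -118, "roll": -1.0},
    {"dx": 420, "dy": -310, "dz": -118, "roll": -1.0},
    {"dx": 420, "dy": -310, "dz": -118, "roll": -1.0},
    {"dx": 420, "dy": -310, "dz": -118, "roll": -1.0},
    {"dx": 420, "dy": -310, "dz": -118, "roll": -1.0},
    {"dx": 420, "dy": -310, "dz": -118, "roll": -1.0},
  ],
)

```text
$.series[0]: bad value
```

```bash
python3 -c "
from h import *
go(.50,.1,.34,2.4); print(robot.state()['q'])"
```

```text
move [ 509.3 -649.  -117.3] roll -2.152 | at [ 0.1654 -0.6539  0.2216] yaw 0.248
[ 1.29412116  0.46940105 -0.04860752  1.5335194   0.02415293  1.14100368
 -0.08232466]
```

jog_arm(
  series=[
    {"dx": 0, "dy": 0, "dz": -50, "roll": 0},
    {"dx": 20, "dy": -10, "dz": -100, "roll": 0},
    {"dx": 80, "dy": -45, "dz": -118, "roll": -0.15},
    {"dx": 420, "dy": -310, "dz": -118, "roll": -1.0},
    {"dx": 420, "dy": -310, "dz": -118, "roll": -1.0},
    {"dx": 420, "dy": -310, "dz": -118, "roll": -1.0},
    {"dx": 420, "dy": -310, "dz": -118, "roll": -1.0},
    {"dx": 420, "dy": -310, "dz": -118, "roll": -1.0},
    {"dx": 420, "dy": -310, "dz": -118, "roll": -1.0},
    {"dx": 420, "dy": -310, "dz": -118, "roll": -1.0},
  ],
)

```text
time: 1.1
eef_pos: [0.4325, -0.3312, 0.3387]
tool_rot: [0.811, 0.585, -0.0, -0.0]
force: [1.2, -0.9, -0.1]
grip_width: 0.998
```

```bash
python3 -c "
from h import *
go(.50,.1,.34,2.4); print(robot.state()['q'])"
```

```text
move [430.4 -72.3  -1.4] roll -1.151 | at [ 0.4325 -0.3312  0.3387] yaw 1.249
[ 0.92194729  0.19941233 -0.41044096  1.66229063  0.08241481  1.29721493
  0.1748063 ]
```

jog_arm(
  series=[
    {"dx": 50, "dy": -8, "dz": 0, "roll": -0.12},
    {"dx": 100, "dy": -16, "dz": 0, "roll": -0.24},
    {"dx": 150, "dy": -24, "dz": 0, "roll": -0.36},
    {"dx": 200, "dy": -32, "dz": 0, "roll": -0.5},
    {"dx": 250, "dy": -40, "dz": 0, "roll": -0.65},
    {"dx": 300, "dy": -50, "dz": 0, "roll": -0.8},
    {"dx": 350, "dy": -60, "dz": 0, "roll": -0.95},
    {"dx": 400, "dy": -70, "dz": 0, "roll": -1.1},
    {"dx": 430, "dy": -72, "dz": 0, "roll": -1.15},
    {"dx": 430, "dy": -72, "dz": 0, "roll": -1.15},
  ],
)

```text
time: 2.1
eef_pos: [0.4995, 0.1038, 0.3389]
tool_rot: [0.358, 0.934, 0.002, -0.001]
force: [0.2, 0.2, 0.7]
grip_width: 1.0
```

```bash
python3 -c "
from h import *
go(.611-.03,.342-.012,.25,-2.753); print(robot.state()['q'])"
```

```text
move [ 90.6 222.4  89.7] roll -1.122 | at [0.4995 0.1038 0.3389] yaw 2.408
[ 0.44801569  0.19385451 -0.84608412  1.71677304  0.14711739  1.29692418
  0.40897439]
```

jog_arm(
  series=[
    {"dx": 10, "dy": 30, "dz": 10, "roll": -0.13},
    {"dx": 20, "dy": 60, "dz": 20, "roll": -0.26},
    {"dx": 30, "dy": 90, "dz": 30, "roll": -0.4},
    {"dx": 40, "dy": 120, "dz": 40, "roll": -0.53},
    {"dx": 50, "dy": 150, "dz": 50, "roll": -0.67},
    {"dx": 70, "dy": 180, "dz": 60, "roll": -0.8},
    {"dx": 80, "dy": 200, "dz": 75, "roll": -0.95},
    {"dx": 90, "dy": 222, "dz": 89, "roll": -1.08},
    {"dx": 90, "dy": 222, "dz": 89, "roll": -1.12},
    {"dx": 90, "dy": 222, "dz": 89, "roll": -1.12},
  ],
)

```text
time: 3.1
eef_pos: [0.5842, 0.3213, 0.2482]
tool_rot: [-0.187, 0.982, -0.0, -0.001]
force: [0.4, -0.6, -1.0]
grip_width: 1.0
```

Run:
```python
from h import *
im,s=snap('wrist','w1.png'); print(s['q']); C=cam('wrist',s)
h=cv2.cvtColor(im[:,:,::-1].copy(),cv2.COLOR_BGR2HSV); m=cv2.inRange(h,(5,110,80),(20,255,255))
c=max(cv2.findContours(m,0,1)[0],key=cv2.contourArea); print(cv2.boundingRect(c))
r=cv2.minAreaRect((onz(C,c[:,0],.042)[:,:2]*1000).astype(np.float32)); print(r)
go(.611,.342,.2,-2.753)
```

```text
[ 0.05911908  0.62924865 -0.997636    1.48267653  0.53422784  1.32391012
  0.9636097 ]
(308, 171, 50, 128)
((611.8607177734375, 343.61383056640625), (123.9300308227539, 44.73020935058594), 22.257633209228516)
move [-32.4  10.   48.9] roll -0.014 | at [0.5845 0.3209 0.2489] yaw -2.767
```

Run:
```python
from h import *
C=cam('top'); J=np.r_[onz(C,[(202,137)],.11),onz(C,[(213,152)],.003),onz(C,[(176,137),(229,137)],.11)]; print(J.round(3))
CS=cam('scene'); print(onz(CS,[(416,400)],.003),onz(CS,[(422,365)],.11))
b=np.array([.6118,.3433]); a=np.array([np.cos(.3885),np.sin(.3885)]); n=np.array([-a[1],a[0]])
for j in J[:2,:2]: print((j-b)@a,(j-b)@n)
```

```text
[[0.733 0.226 0.11 ]
 [0.737 0.229 0.003]
 [0.733 0.276 0.11 ]
 [0.732 0.174 0.11 ]]
[[0.73809641 0.2332331  0.003     ]] [[0.73931402 0.22858401 0.11      ]]
0.06744307577963606 -0.15409577285105455
0.07229296819278755 -0.15335704441489514
```

View pics/w1.png

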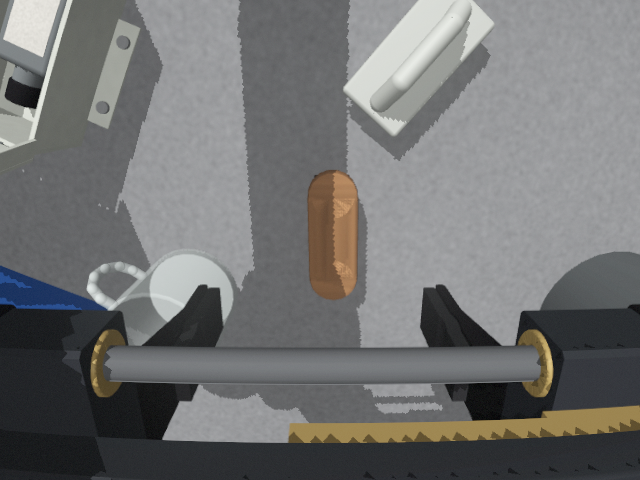

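The wrist view shows the brush centred at about (333,235), well clear of the scrub brush (420,65) and of the jug (190,300), which leaves about 18 mm to the gripper body. Both measurements agree within 2 mm, so I'll descend.

```bash
python3 -c "
from h import *
go(.6075,.3417,.019,-2.753)"
```

```text
move [-29.3  11.1 229.9] roll -0.014 | at [0.5845 0.3209 0.2489] yaw -2.767
```

jog_arm(
  series=[
    {"dx": -15, "dy": 6, "dz": 30, "roll": -0.014},
    {"dx": -29, "dy": 11, "dz": 65, "roll": -0.014},
    {"dx": -29, "dy": 11, "dz": 100, "roll": -0.014},
    {"dx": -29, "dy": 11, "dz": 130, "roll": -0.014},
    {"dx": -29, "dy": 11, "dz": 155, "roll": -0.014},
    {"dx": -29, "dy": 11, "dz": 175, "roll": -0.014},
    {"dx": -29, "dy": 11, "dz": 195, "roll": -0.014},
    {"dx": -29, "dy": 11, "dz": 212, "roll": -0.014},
    {"dx": -29, "dy": 11, "dz": 224, "roll": -0.014},
    {"dx": -29, "dy": 11, "dz": 230, "roll": -0.014},
  ],
)

```text
time: 4.15
eef_pos: [0.607, 0.3425, 0.0187]
tool_rot: [-0.194, 0.981, -0.0, -0.0]
force: [0.2, -0.2, -0.0]
grip_width: 0.999
```

jog_arm(
  hand=30,
  series=[
    {"dx": 0, "dy": 0, "dz": 0, "roll": 0},
    {"dx": 0, "dy": 0, "dz": 0, "roll": 0},
    {"dx": 0, "dy": 0, "dz": 0, "roll": 0},
    {"dx": 0, "dy": 0, "dz": 0, "roll": 0},
    {"dx": 0, "dy": 0, "dz": 0, "roll": 0},
    {"dx": 0, "dy": 0, "dz": 0, "roll": 0},
  ],
)

```text
time: 4.75
eef_pos: [0.6074, 0.3427, 0.0201]
tool_rot: [-0.194, 0.981, -0.0, 0.0]
force: [1.0, -1.8, 1.4]
grip_width: 0.542
```

```bash
python3 -c "
from h import *
go(.6075,.3417,.019,-2.753)"
```

```text
move [ 0.2 -1.   1.1] roll 0.002 | at [0.6074 0.3427 0.0201] yaw -2.751
```

jog_arm(
  hand=30,
  series=[
    {"dx": 0, "dy": 0, "dz": -5, "roll": 0},
    {"dx": 0, "dy": 0, "dz": -15, "roll": 0},
    {"dx": 0, "dy": 0, "dz": -35, "roll": 0},
    {"dx": 0, "dy": 0, "dz": -65, "roll": 0},
    {"dx": 0, "dy": 0, "dz": -100, "roll": 0},
    {"dx": 0, "dy": 0, "dz": -140, "roll": 0},
    {"dx": 0, "dy": 0, "dz": -180, "roll": 0},
    {"dx": 0, "dy": 0, "dz": -220, "roll": 0},
    {"dx": 0, "dy": 0, "dz": -250, "roll": 0},
    {"dx": 0, "dy": 0, "dz": -270, "roll": 0},
  ],
)

```text
time: 5.75
eef_pos: [0.6069, 0.3441, 0.295]
tool_rot: [-0.194, 0.981, 0.001, 0.002]
force: [0.2, -0.2, -2.0]
grip_width: 0.526
```

```bash
python3 -c "
from h import *
go(.50,.15,.30,-2.85); gob(-7,-46.5,.30,np.pi-.05); print(box(-7,-46.5),robot.state()['q'])"
```

```text
move [ 172.8 -138.7   -6. ] roll 0.1 | at [0.6069 0.3441 0.295 ] yaw -2.75
move [ 233.8 -371.    -6.7] roll 0.441 | at [0.6069 0.3441 0.295 ] yaw -2.75
[ 0.53218472 -0.08809203] [ 0.00582119  0.64179977 -0.99524022  1.34388987  0.5332946   1.4280051
  0.99694261]
```

jog_arm(
  series=[
    {"dx": 20, "dy": -15, "dz": -3, "roll": 0.01},
    {"dx": 50, "dy": -40, "dz": -6, "roll": 0.03},
    {"dx": 85, "dy": -68, "dz": -6, "roll": 0.05},
    {"dx": 120, "dy": -98, "dz": -6, "roll": 0.08},
    {"dx": 150, "dy": -130, "dz": -6, "roll": 0.12},
    {"dx": 170, "dy": -165, "dz": -6, "roll": 0.17},
    {"dx": 185, "dy": -200, "dz": -6, "roll": 0.22},
    {"dx": 195, "dy": -240, "dz": -6, "roll": 0.27},
    {"dx": 205, "dy": -275, "dz": -6, "roll": 0.31},
    {"dx": 215, "dy": -305, "dz": -6, "roll": 0.35},
  ],
)

```text
time: 6.75
eef_pos: [0.5242, -0.0225, 0.2973]
tool_rot: [-0.019, 1.0, -0.001, 0.001]
force: [0.8, -0.2, -0.8]
grip_width: 0.526
```

```bash
python3 -c "
from h import *
gob(-7,-46.5,.22,np.pi-.05)"
```

```text
move [ -5.4 -65.7  77.5] roll 0.088 | at [ 0.5242 -0.0225  0.2973] yaw -3.103
```

jog_arm(
  series=[
    {"dx": -2, "dy": -25, "dz": 5, "roll": 0.03},
    {"dx": -4, "dy": -50, "dz": 20, "roll": 0.06},
    {"dx": -5, "dy": -66, "dz": 40, "roll": 0.088},
    {"dx": -5, "dy": -66, "dz": 65, "roll": 0.088},
    {"dx": -5, "dy": -66, "dz": 85, "roll": 0.088},
    {"dx": -5, "dy": -66, "dz": 100, "roll": 0.088},
    {"dx": -5, "dy": -66, "dz": 107, "roll": 0.088},
    {"dx": -5, "dy": -66, "dz": 107, "roll": 0.088},
  ],
)

```text
time: 7.55
eef_pos: [0.5316, -0.0863, 0.188]
tool_rot: [0.023, 1.0, 0.0, -0.001]
force: [-0.3, 0.4, -2.0]
grip_width: 0.525
```

Run:
```python
from h import *
im,s=snap('wrist','w2.png'); t,_=snap('top','t2.png'); gob(-7,-46.5,.19,np.pi-.05)
cv2.imwrite('pics/c2.png',np.hstack([cv2.resize(im,(480,360)),cv2.resize(t[150:300,260:420],(320,360)) ])[:,:,::-1])
```

```text
move [ 0.3 -1.7 -0.5] roll 0.003 | at [ 0.5326 -0.0864  0.1895] yaw 3.094
```

View pics/c2.png

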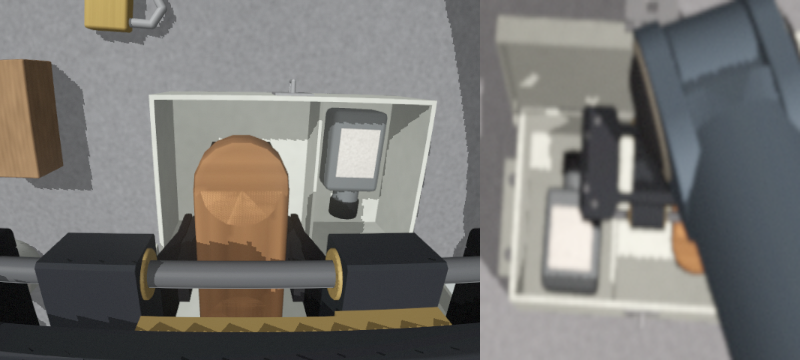

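The view shows the brush held straight between the fingers above the empty bay. The front rim corners are at about (200,127) and (581,135) in full pixels, so I'll use them to refine the box pose.

Run:
```python
from h import *
im=cv2.imread('pics/w2.png'); s=robot.state(); C=cam('wrist',s)
g=cv2.cvtColor(im,cv2.COLOR_BGR2GRAY)
r=onz(C,[(200,126.5),(581,134)],.08); print(r.round(4),np.linalg.norm(r[0]-r[1])); d=r[1]-r[0]; yaw=np.arctan2(-d[0],d[1]); m=r.mean(0)[:2]
print('yaw',yaw,'centre',m+.078*np.array([np.cos(yaw),np.sin(yaw)]))
print('pred',proj(C,[[*box(-78,y),.08] for y in(-125,125)]).round(1), 'staple',proj(C,[[*box(-90,0),.055]]), 'divider front top',proj(C,[[*box(-74,30),.049]]))
b=onz(C,[(320,180)],.189-.019+.04)[0]; print('brush front end',b, 'rel tcp', (b-s['eef_pos'])*1000)
```

```text
[[ 0.4579 -0.1601  0.08  ]
 [ 0.4724  0.0891  0.08  ]] 0.24961396669936844
yaw -0.05832230502254486 centre [ 0.54299567 -0.04003582]
pred [[195.5 126. ]
 [578.1 130.1]] staple [[385.98081166 106.24612092]] divider front top [[425.60505972 129.93491342]]
brush front end [ 0.47361355 -0.08346208  0.21      ] rel tcp [-58.99813422   2.91160754  20.52348256]
```

```bash
sed -i 's/^BC=.*/BC=np.array([.5425,-.041]); BY=-.055/' h.py; python3 -c "
from h import *
gob(-6,-46.5,.032,np.pi-.055)"
```

```text
move [ -1.2  -0.7 157.5] roll 0.008 | at [ 0.5326 -0.0864  0.1895] yaw 3.094
```

jog_arm(
  series=[
    {"dx": -1, "dy": -0.7, "dz": 20, "roll": 0.008},
    {"dx": -1, "dy": -0.7, "dz": 45, "roll": 0.008},
    {"dx": -1, "dy": -0.7, "dz": 70, "roll": 0.008},
    {"dx": -1, "dy": -0.7, "dz": 92, "roll": 0.008},
    {"dx": -1, "dy": -0.7, "dz": 112, "roll": 0.008},
    {"dx": -1, "dy": -0.7, "dz": 128, "roll": 0.008},
    {"dx": -1, "dy": -0.7, "dz": 140, "roll": 0.008},
    {"dx": -1, "dy": -0.7, "dz": 148, "roll": 0.008},
    {"dx": -1, "dy": -0.7, "dz": 154, "roll": 0.008},
    {"dx": -1, "dy": -0.7, "dz": 157, "roll": 0.008},
  ],
)

```text
time: 8.65
eef_pos: [0.5332, -0.0875, 0.0318]
tool_rot: [0.028, 1.0, -0.0, 0.0]
force: [-0.4, -1.4, -1.0]
grip_width: 0.528
```

jog_arm(
  series=[
    {"dx": 0, "dy": 0, "dz": 1.5, "roll": 0},
    {"dx": 0, "dy": 0, "dz": 3, "roll": 0},
    {"dx": 0, "dy": 0, "dz": 4.5, "roll": 0},
    {"dx": 0, "dy": 0, "dz": 6, "roll": 0},
    {"dx": 0, "dy": 0, "dz": 6, "roll": 0},
  ],
)

```text
time: 9.15
eef_pos: [0.5329, -0.0876, 0.0258]
tool_rot: [0.028, 1.0, -0.0, -0.0]
force: [-0.5, -0.0, -2.6]
grip_width: 0.522
```

jog_arm(
  series=[
    {"dx": 0, "dy": 0, "dz": 1, "roll": 0},
    {"dx": 0, "dy": 0, "dz": 1.5, "roll": 0},
    {"dx": 0, "dy": 0, "dz": 2, "roll": 0},
    {"dx": 0, "dy": 0, "dz": 2, "roll": 0},
  ],
)

```text
time: 9.55
eef_pos: [0.533, -0.0875, 0.0241]
tool_rot: [0.028, 1.0, -0.0, 0.0]
force: [-1.0, -0.4, 0.8]
grip_width: 0.527
```

jog_arm(
  series=[
    {"dx": 0, "dy": 0, "dz": 0.5, "roll": 0},
    {"dx": 0, "dy": 0, "dz": 1, "roll": 0},
    {"dx": 0, "dy": 0, "dz": 1, "roll": 0},
  ],
)

```text
time: 9.85
eef_pos: [0.533, -0.0875, 0.024]
tool_rot: [0.028, 1.0, -0.001, -0.0]
force: [-4.2, -0.4, 9.5]
grip_width: 0.526
```

Contact: 9.5 N up. Releasing gently, with a limited opening.

jog_arm(
  hand=62,
  series=[
    {"dx": 0, "dy": 0, "dz": -0.5, "roll": 0},
    {"dx": 0, "dy": 0, "dz": -0.5, "roll": 0},
    {"dx": 0, "dy": 0, "dz": -0.5, "roll": 0},
    {"dx": 0, "dy": 0, "dz": -0.5, "roll": 0},
  ],
)

```text
time: 10.25
eef_pos: [0.533, -0.0875, 0.0232]
tool_rot: [0.028, 1.0, 0.0, 0.0]
force: [1.1, -0.3, -0.2]
grip_width: 0.702
```

jog_arm(
  series=[
    {"dx": 0, "dy": 0, "dz": -5, "roll": 0},
    {"dx": 0, "dy": 0, "dz": -20, "roll": 0},
    {"dx": 0, "dy": 0, "dz": -45, "roll": 0},
    {"dx": 0, "dy": 0, "dz": -80, "roll": 0},
    {"dx": 0, "dy": 0, "dz": -125, "roll": 0},
    {"dx": 0, "dy": 0, "dz": -170, "roll": 0},
    {"dx": 0, "dy": 0, "dz": -215, "roll": 0},
    {"dx": 0, "dy": 0, "dz": -255, "roll": 0},
    {"dx": 0, "dy": 0, "dz": -290, "roll": 0},
    {"dx": 0, "dy": 0, "dz": -310, "roll": 0},
  ],
)

```text
time: 11.25
eef_pos: [0.5337, -0.0865, 0.3378]
tool_rot: [0.027, 1.0, -0.001, 0.003]
force: [1.3, -0.4, -0.2]
grip_width: 0.714
```

Run:
```python
from h import *
im,s=snap('wrist','w3.png'); t,_=snap('scene','s3.png'); print(s['grip_width'])
cv2.imwrite('pics/c3.png',np.hstack([cv2.resize(im,(400,300)),cv2.resize(t[150:350,180:420],(360,300),interpolation=cv2.INTER_CUBIC) ])[:,:,::-1])
gob(115,-70,.33,np.pi-.055)
C=cam('scene')
for x in (1.6,1.65,1.7,1.75):
    print(x,proj(C,[[*box(78-159*np.cos(x)+4*np.sin(x),y),.08+.159*np.sin(x)+.004*np.cos(x)] for y in(-129,129)]).round(1).tolist())
```

```text
0.7139690765047773
move [-120.5  -24.     8.4] roll -0.0 | at [ 0.5344 -0.0865  0.3376] yaw 3.086
1.6 [[225.1, 183.1], [362.1, 232.4]]
1.65 [[222.4, 186.0], [359.9, 235.9]]
1.7 [[219.8, 189.1], [357.7, 239.5]]
1.75 [[217.2, 192.3], [355.5, 243.4]]
```

View pics/c3.png

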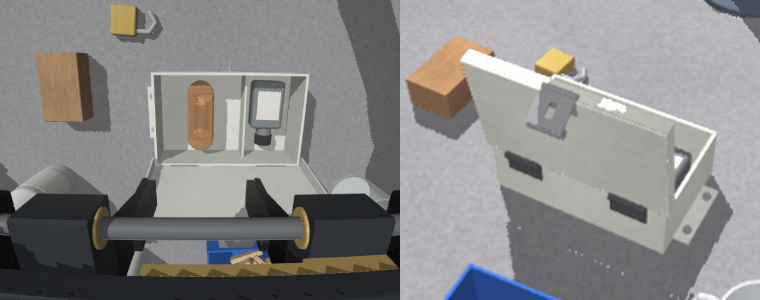

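The brush lies flat in the bay (wrist crop (200,115)). The lid corners fit an angle of about 1.66, and the hasp is folded back. Next I'll go behind the lid, fingers closed, at box y = -70 to stay clear of the hasp.

jog_arm(
  hand=0,
  series=[
    {"dx": -25, "dy": -5, "dz": 2, "roll": 0},
    {"dx": -60, "dy": -12, "dz": 4, "roll": 0},
    {"dx": -100, "dy": -20, "dz": 6, "roll": 0},
    {"dx": -137, "dy": -24, "dz": 8, "roll": 0},
    {"dx": -137, "dy": -24, "dz": 25, "roll": 0},
    {"dx": -137, "dy": -24, "dz": 55, "roll": 0},
    {"dx": -137, "dy": -24, "dz": 80, "roll": 0},
    {"dx": -137, "dy": -24, "dz": 100, "roll": 0},
    {"dx": -137, "dy": -24, "dz": 113, "roll": 0},
    {"dx": -137, "dy": -24, "dz": 119, "roll": 0},
  ],
)

```text
time: 12.35
eef_pos: [0.6674, -0.1191, 0.2126]
tool_rot: [0.028, 1.0, 0.0, -0.001]
force: [0.1, 0.4, -0.1]
grip_width: 0.007
```

```bash
cat >> h.py <<'E'
def lid(ths,r=140,f=9.5,y=-70):
    s=robot.state(); M=R.from_quat(s['tool_rot']).as_matrix(); p=s['eef_pos']
    print('at',p.round(4),'F',np.round(s['force'],1),'yaw',np.arctan2(M[1,0],M[0,0]).round(3))
    for t in ths:
        x=78-r*np.cos(t)+4*np.sin(t)+f; z=(80+r*np.sin(t)+4*np.cos(t))/1000
        print(round(t,2),(M.T@(np.r_[box(x,y),z]-p)*1000).round(1).tolist())
E
python3 -c "
from h import *
lid(np.arange(1.75,1.1,-.05))"
```

```text
at [ 0.6674 -0.1191  0.2126] F [ 0.1  0.4 -0.1] yaw 3.086
1.75 [12.7, 1.1, -4.4]
1.7 [19.5, 1.1, -5.7]
1.65 [26.5, 1.1, -6.6]
1.6 [33.5, 1.1, -7.2]
1.55 [40.5, 1.1, -7.4]
1.5 [47.5, 1.1, -7.2]
1.45 [54.5, 1.1, -6.7]
1.4 [61.4, 1.1, -5.9]
1.35 [68.3, 1.1, -4.7]
1.3 [75.1, 1.1, -3.2]
1.25 [81.9, 1.1, -1.3]
1.2 [88.5, 1.1, 0.9]
1.15 [95.1, 1.1, 3.4]
```

jog_arm(
  series=[
    {"dx": 8, "dy": 0, "dz": -6, "roll": 0},
    {"dx": 15, "dy": 0, "dz": -7, "roll": 0},
    {"dx": 20, "dy": 0, "dz": -7, "roll": 0},
    {"dx": 26, "dy": 0, "dz": -7, "roll": 0},
    {"dx": 33, "dy": 0, "dz": -7, "roll": 0},
    {"dx": 40, "dy": 0, "dz": -7, "roll": 0},
  ],
)

```text
time: 12.95
eef_pos: [0.6296, -0.1166, 0.2233]
tool_rot: [0.028, 1.0, -0.0, 0.002]
force: [3.8, 0.3, 3.4]
grip_width: 0.004
```

```bash
python3 -c "
from h import *
lid(np.arange(1.5,.8,-.07))"
```

```text
at [ 0.6296 -0.1166  0.2233] F [3.8 0.3 3.4] yaw 3.086
1.5 [9.5, 0.7, 3.4]
1.43 [19.3, 0.7, 4.1]
1.36 [29.0, 0.7, 5.5]
1.29 [38.6, 0.7, 7.5]
1.22 [48.0, 0.7, 10.3]
1.15 [57.2, 0.7, 13.6]
1.08 [66.2, 0.7, 17.7]
1.01 [74.8, 0.7, 22.3]
0.94 [83.1, 0.7, 27.5]
0.87 [91.0, 0.6, 33.3]
```

The lid is in contact and moving at about 4 N. Continuing along the arc.

jog_arm(
  series=[
    {"dx": 9.5, "dy": 0, "dz": 2, "roll": 0},
    {"dx": 19, "dy": 0, "dz": 3.5, "roll": 0},
    {"dx": 29, "dy": 0, "dz": 5.5, "roll": 0},
    {"dx": 38.5, "dy": 0, "dz": 7.5, "roll": 0},
    {"dx": 48, "dy": 0, "dz": 10, "roll": 0},
    {"dx": 57, "dy": 0, "dz": 13.5, "roll": 0},
    {"dx": 66, "dy": 0, "dz": 17.5, "roll": 0},
    {"dx": 75, "dy": 0, "dz": 22.5, "roll": 0},
    {"dx": 83, "dy": 0, "dz": 27.5, "roll": 0},
    {"dx": 91, "dy": 0, "dz": 33.5, "roll": 0},
  ],
)

```text
time: 13.95
eef_pos: [0.5368, -0.1118, 0.1872]
tool_rot: [0.028, 1.0, 0.0, -0.0]
force: [3.3, 1.0, -0.2]
grip_width: 0.004
```

```bash
python3 -c "
from h import *
lid(np.arange(.81,.2,-.06))"
```

```text
at [ 0.5368 -0.1118  0.1872] F [ 3.3  1.  -0.2] yaw 3.086
0.81 [4.4, 1.0, 3.1]
0.75 [10.4, 0.9, 8.9]
0.69 [16.2, 0.9, 15.0]
0.63 [21.5, 0.9, 21.5]
0.57 [26.4, 0.9, 28.3]
0.51 [30.9, 0.9, 35.4]
0.45 [35.0, 0.9, 42.7]
0.39 [38.7, 0.9, 50.3]
0.33 [41.9, 0.9, 58.1]
0.27 [44.6, 0.9, 66.0]
0.21 [46.8, 0.9, 74.1]
```

jog_arm(
  series=[
    {"dx": 4.5, "dy": 0, "dz": 3.5, "roll": 0},
    {"dx": 10.5, "dy": 0, "dz": 9, "roll": 0},
    {"dx": 16, "dy": 0, "dz": 15, "roll": 0},
    {"dx": 21.5, "dy": 0, "dz": 21.5, "roll": 0},
    {"dx": 26.5, "dy": 0, "dz": 28.5, "roll": 0},
    {"dx": 31, "dy": 0, "dz": 35.5, "roll": 0},
    {"dx": 35, "dy": 0, "dz": 43, "roll": 0},
    {"dx": 38.5, "dy": 0, "dz": 50.5, "roll": 0},
    {"dx": 42, "dy": 0, "dz": 58, "roll": 0},
    {"dx": 44.5, "dy": 0, "dz": 66, "roll": 0},
  ],
)

```text
time: 14.95
eef_pos: [0.4925, -0.1093, 0.1211]
tool_rot: [0.028, 1.0, -0.0, -0.0]
force: [-0.0, -0.3, 2.0]
grip_width: 0.002
```

```bash
python3 -c "
from h import *
lid(np.arange(.24,-.01,-.03))"
```

```text
at [ 0.4925 -0.1093  0.1211] F [-0.  -0.3  2. ] yaw 3.086
0.24 [1.4, 0.9, 4.0]
0.21 [2.5, 0.9, 8.0]
0.18 [3.4, 0.9, 12.1]
0.15 [4.2, 0.9, 16.2]
0.12 [4.9, 0.9, 20.4]
0.09 [5.4, 0.9, 24.6]
0.06 [5.9, 0.9, 28.7]
0.03 [6.2, 0.9, 32.9]
0.0 [6.3, 0.9, 37.1]
```

jog_arm(
  series=[
    {"dx": 1.5, "dy": 0, "dz": 4, "roll": 0},
    {"dx": 2.5, "dy": 0, "dz": 8, "roll": 0},
    {"dx": 3.5, "dy": 0, "dz": 12, "roll": 0},
    {"dx": 4, "dy": 0, "dz": 16, "roll": 0},
    {"dx": 5, "dy": 0, "dz": 19.5, "roll": 0},
    {"dx": 5.5, "dy": 0, "dz": 22.5, "roll": 0},
    {"dx": 5.5, "dy": 0, "dz": 25, "roll": 0},
    {"dx": 6, "dy": 0, "dz": 27.5, "roll": 0},
    {"dx": 6, "dy": 0, "dz": 29.5, "roll": 0},
    {"dx": 6, "dy": 0, "dz": 31, "roll": 0},
  ],
)

```text
time: 15.95
eef_pos: [0.487, -0.109, 0.0906]
tool_rot: [0.028, 1.0, -0.0, -0.0]
force: [-0.4, -0.5, 0.1]
grip_width: 0.007
```

jog_arm(
  series=[
    {"dx": 0, "dy": 0, "dz": 1, "roll": 0},
    {"dx": 0, "dy": 0, "dz": 2, "roll": 0},
    {"dx": 0, "dy": 0, "dz": 3, "roll": 0},
    {"dx": 0, "dy": 0, "dz": 4, "roll": 0},
    {"dx": 0, "dy": 0, "dz": 5, "roll": 0},
    {"dx": 0, "dy": 0, "dz": 5.5, "roll": 0},
    {"dx": 0, "dy": 0, "dz": 6, "roll": 0},
  ],
)

```text
time: 16.65
eef_pos: [0.4872, -0.1089, 0.0848]
tool_rot: [0.028, 1.0, -0.0, -0.0]
force: [-0.2, 1.0, 1.2]
grip_width: -0.001
```

jog_arm(
  series=[
    {"dx": 0, "dy": 0, "dz": 0.5, "roll": 0},
    {"dx": 0, "dy": 0, "dz": 1, "roll": 0},
    {"dx": 0, "dy": 0, "dz": 1.5, "roll": 0},
    {"dx": 0, "dy": 0, "dz": 1.5, "roll": 0},
  ],
)

```text
time: 17.05
eef_pos: [0.4873, -0.1089, 0.0844]
tool_rot: [0.028, 1.0, -0.001, -0.0]
force: [-4.6, -0.8, 10.3]
grip_width: 0.005
```

Run:
```python
from h import *
t,s=snap('scene','s4.png'); print(s['force'],s['eef_pos'])
w,_=snap('wrist','w4.png')
cv2.imwrite('pics/c4.png',np.hstack([cv2.resize(t[160:340,200:420],(440,360),interpolation=cv2.INTER_CUBIC),cv2.resize(w,(360,270))[:, :].copy() if 0 else cv2.copyMakeBorder(cv2.resize(w,(360,270)),0,90,0,0,0)])[:,:,::-1])
```

```text
[-4.61208567 -0.80058545 10.32118246] [ 0.48725475 -0.10894715  0.08438542]
```

View pics/c4.png

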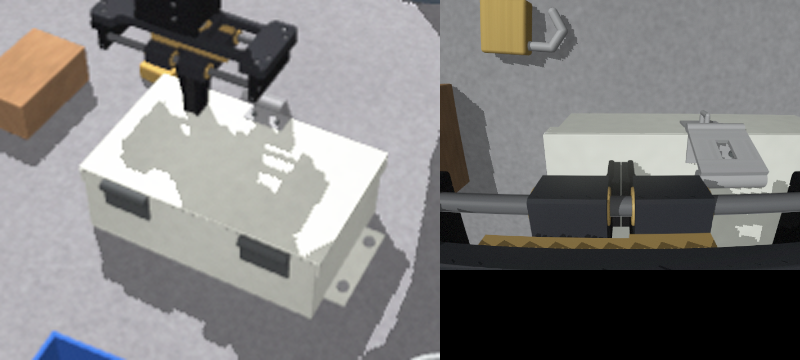

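The lid is shut: TCP at z = 0.0844 on a lid top of 0.084, resisting 10 N. The hasp is standing and leaning back (wrist crop (725,155)). I'll go behind it, push it forward at z = 0.10, then go straight down in front and press it in.

```bash
python3 -c "
from h import *
gob(-22,-70,.12,np.pi-.055);gob(-22,-8,.12);gob(-22,-8,.102); 
s=robot.state();C=cam('wrist',s)
k=640/360
for ph in (3.2,3.4,3.6):
    u=np.array([-np.sin(ph),-np.cos(ph)])*42; n=np.array([-np.cos(ph),np.sin(ph)])*9
    L=np.array([-85,78.5])+u+n; print(ph,L.round(1),(proj(C,[[*box(L[0],y),L[1]/1000] for y in(-22,22)])/k+[440,0]).round(0).tolist())
"
```

```text
move [-29.4   0.9 -35.6] roll -0.001 | at [ 0.4872 -0.109   0.0844] yaw 3.086
move [-29.4  62.9 -35.7] roll 0 | at [ 0.4872 -0.109   0.0844] yaw 3.086
move [-29.4  62.9 -17.7] roll 0 | at [ 0.4872 -0.109   0.0844] yaw 3.086
3.2 [-73.6 119.9] [[701.0, 167.0], [769.0, 166.0]]
3.4 [-65.6 116.8] [[698.0, 176.0], [764.0, 175.0]]
3.6 [-58.3 112.2] [[694.0, 182.0], [758.0, 181.0]]
```

jog_arm(
  series=[
    {"dx": 0, "dy": 0, "dz": -5, "roll": 0},
    {"dx": 0, "dy": 0, "dz": -20, "roll": 0},
    {"dx": -15, "dy": 0, "dz": -36, "roll": 0},
    {"dx": -29, "dy": 10, "dz": -36, "roll": 0},
    {"dx": -29, "dy": 30, "dz": -36, "roll": 0},
    {"dx": -29, "dy": 50, "dz": -36, "roll": 0},
    {"dx": -29, "dy": 63, "dz": -36, "roll": 0},
    {"dx": -29, "dy": 63, "dz": -28, "roll": 0},
    {"dx": -29, "dy": 63, "dz": -20, "roll": 0},
    {"dx": -29, "dy": 63, "dz": -18, "roll": 0},
  ],
)

```text
time: 18.15
eef_pos: [0.5187, -0.0492, 0.0999]
tool_rot: [0.029, 1.0, -0.0, -0.001]
force: [-0.9, -0.3, -0.7]
grip_width: 0.008
```

jog_arm(
  series=[
    {"dx": 8, "dy": 0, "dz": 0, "roll": 0},
    {"dx": 16, "dy": 0, "dz": 0, "roll": 0},
    {"dx": 22, "dy": 0, "dz": 0, "roll": 0},
    {"dx": 28, "dy": 0, "dz": 0, "roll": 0},
    {"dx": 34, "dy": 0, "dz": 0, "roll": 0},
    {"dx": 40, "dy": 0, "dz": 0, "roll": 0},
    {"dx": 46, "dy": 0, "dz": 0, "roll": 0},
    {"dx": 52, "dy": 0, "dz": 0, "roll": 0},
    {"dx": 58, "dy": 0, "dz": 0, "roll": 0},
    {"dx": 64, "dy": 0, "dz": 0, "roll": 0},
  ],
)

```text
time: 19.15
eef_pos: [0.4546, -0.0441, 0.1009]
tool_rot: [0.028, 1.0, 0.0, -0.001]
force: [1.0, -0.4, -1.4]
grip_width: 0.003
```

```bash
python3 -c "
from h import *
gob(-114,-8,.102); print(robot.state()['q'])"
```

```text
move [26.4 -0.1 -1.1] roll 0 | at [ 0.4546 -0.0441  0.1009] yaw 3.086
[ 0.77417249  0.43573265 -0.94045916  2.11746526  0.4854672   0.81886012
  1.04988118]
```

jog_arm(
  series=[
    {"dx": 5, "dy": 0, "dz": -1, "roll": 0},
    {"dx": 10, "dy": 0, "dz": -1, "roll": 0},
    {"dx": 15, "dy": 0, "dz": -1, "roll": 0},
    {"dx": 20, "dy": 0, "dz": -1, "roll": 0},
    {"dx": 24, "dy": 0, "dz": -1, "roll": 0},
    {"dx": 27, "dy": 0, "dz": -1, "roll": 0},
    {"dx": 27, "dy": 0, "dz": -1, "roll": 0},
  ],
)

```text
time: 19.85
eef_pos: [0.4341, -0.0427, 0.1038]
tool_rot: [0.028, 1.0, 0.001, 0.006]
force: [12.1, -0.8, -6.9]
grip_width: 0.002
```

Run:
```python
from h import *
gob(-115,-8,.036); print(robot.state()['q'])
w,_=snap('wrist','w5.png'); t,_=snap('scene','s5.png')
cv2.imwrite('pics/c5.png',np.hstack([cv2.resize(w[:360],(480,270)),cv2.resize(t[160:310,240:390],(270,270),interpolation=cv2.INTER_CUBIC)])[:,:,::-1])
```

```text
move [ 7.6 -0.5 67.7] roll 0 | at [ 0.4341 -0.0427  0.1038] yaw 3.086
[ 0.81233161  0.39387632 -0.96584255  2.16604236  0.46252954  0.78599396
  1.06468349]
```

View pics/c5.png

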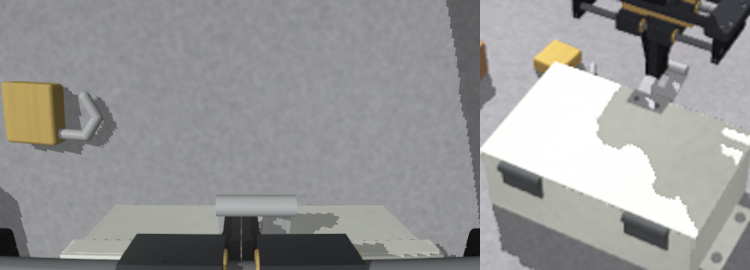

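The hasp is now pushed over to about 1.85 rad, with the lip at wrist crop (257,205). The horizontal push is jamming at 12 N because the lever arm is short. I'll back off, go over the lip and press down.

jog_arm(
  series=[
    {"dx": -7, "dy": 0, "dz": 0, "roll": 0},
    {"dx": -8, "dy": 0, "dz": -4, "roll": 0},
    {"dx": -8, "dy": 0, "dz": -14, "roll": 0},
    {"dx": -2, "dy": 0, "dz": -15, "roll": 0},
    {"dx": 3, "dy": 0, "dz": -15, "roll": 0},
    {"dx": 3, "dy": 0, "dz": -15, "roll": 0},
  ],
)

```text
time: 20.55
eef_pos: [0.4242, -0.0427, 0.1171]
tool_rot: [0.028, 1.0, -0.001, -0.001]
force: [0.3, -0.1, 0.1]
grip_width: 0.006
```

```bash
python3 -c "
from h import *
gob(-115,-8,.08); print(robot.state()['q'], robot.state()['force'])"
```

```text
move [-3.1  0.2 37.1] roll 0 | at [ 0.4242 -0.0427  0.1171] yaw 3.086
[ 0.84464971  0.36361639 -0.994507    2.16482435  0.42164639  0.81981994
  1.09899689] [ 0.26098914 -0.06735463  0.09169214]
```

jog_arm(
  series=[
    {"dx": -1, "dy": 0, "dz": 8, "roll": 0},
    {"dx": -1, "dy": 0, "dz": 14, "roll": 0},
    {"dx": -1, "dy": 0, "dz": 19, "roll": 0},
    {"dx": -1, "dy": 0, "dz": 24, "roll": 0},
    {"dx": -1, "dy": 0, "dz": 29, "roll": 0},
    {"dx": -1, "dy": 0, "dz": 34, "roll": 0},
    {"dx": -1, "dy": 0, "dz": 38, "roll": 0},
    {"dx": -1, "dy": 0, "dz": 42, "roll": 0},
  ],
)

```text
time: 21.35
eef_pos: [0.4271, -0.0424, 0.0751]
tool_rot: [0.028, 1.0, 0.0, 0.0]
force: [0.8, 0.1, 1.1]
grip_width: 0.007
```

```bash
python3 -c "
from h import *
gob(-116,-8,.036); print(robot.state()['q'], robot.state()['force'])"
```

```text
move [ 0.9 -0.2 39.1] roll 0 | at [ 0.4271 -0.0424  0.0751] yaw 3.086
[ 0.76406539  0.4359286  -0.91913252  2.19774757  0.52209507  0.73836118
  1.00582029] [0.77112039 0.14645683 1.06945325]
```

jog_arm(
  series=[
    {"dx": 2, "dy": 0, "dz": 4, "roll": 0},
    {"dx": 2, "dy": 0, "dz": 8, "roll": 0},
    {"dx": 2, "dy": 0, "dz": 12, "roll": 0},
    {"dx": 2, "dy": 0, "dz": 16, "roll": 0},
    {"dx": 2, "dy": 0, "dz": 20, "roll": 0},
    {"dx": 2, "dy": 0, "dz": 24, "roll": 0},
  ],
)

```text
time: 21.95
eef_pos: [0.4269, -0.0423, 0.0517]
tool_rot: [0.028, 1.0, 0.0, 0.002]
force: [4.7, -0.9, 7.8]
grip_width: 0.004
```

Run:
```python
from h import *
gob(-116,-8,.036); print(robot.state()['q'])
w,_=snap('wrist','w6.png'); t,_=snap('top','t6.png')
cv2.imwrite('pics/c6.png',np.hstack([cv2.resize(w[:360],(480,270)),cv2.resize(t[200:320,280:400],(270,270),interpolation=cv2.INTER_CUBIC)])[:,:,::-1])
```

```text
move [ 0.7 -0.4 15.7] roll 0 | at [ 0.4269 -0.0423  0.0517] yaw 3.086
[ 0.72081344  0.47193514 -0.87360652  2.21833113  0.5810039   0.68813115
  0.95208678]
```

View pics/c6.png

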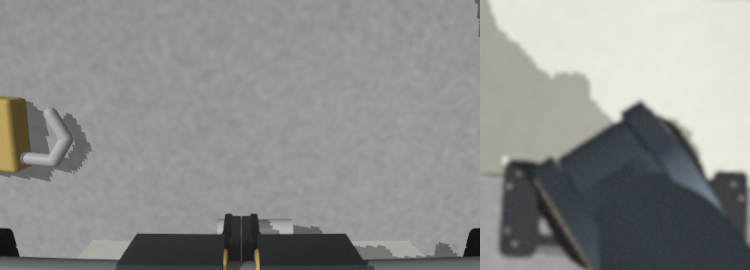

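jog_arm(
  series=[
    {"dx": -2, "dy": 0, "dz": 2, "roll": 0},
    {"dx": -4, "dy": 0, "dz": 3.5, "roll": 0},
    {"dx": -6, "dy": 0, "dz": 5, "roll": 0},
    {"dx": -8, "dy": 0, "dz": 6, "roll": 0},
    {"dx": -9, "dy": 0, "dz": 7, "roll": 0},
  ],
)

```text
time: 22.55
eef_pos: [0.4352, -0.0427, 0.0449]
tool_rot: [0.028, 1.0, -0.0, 0.001]
force: [2.2, -0.3, 9.9]
grip_width: 0.005
```

```bash
python3 -c "
from h import *
gob(-124,-8,.06);gob(-124,-8,.036); print(robot.state()['force'])"
```

```text
move [ 16.9  -0.4 -15.1] roll 0 | at [ 0.4352 -0.0427  0.0449] yaw 3.086
move [17.  -0.4  8.9] roll 0 | at [ 0.4352 -0.0427  0.0449] yaw 3.086
[ 2.18026808 -0.25435214  9.94771505]
```

It followed: lip top at about 0.045, so the hasp is at roughly 0.2 rad. Now I'll go up, forward and down in front of the lip, then press in.

jog_arm(
  series=[
    {"dx": 0, "dy": 0, "dz": -8, "roll": 0},
    {"dx": 0, "dy": 0, "dz": -20, "roll": 0},
    {"dx": 10, "dy": 0, "dz": -20, "roll": 0},
    {"dx": 18, "dy": 0, "dz": -20, "roll": 0},
    {"dx": 18, "dy": 0, "dz": -20, "roll": 0},
    {"dx": 18, "dy": 0, "dz": -10, "roll": 0},
    {"dx": 18, "dy": 0, "dz": 0, "roll": 0},
    {"dx": 18, "dy": 0, "dz": 8, "roll": 0},
    {"dx": 18, "dy": 0, "dz": 11, "roll": 0},
    {"dx": 18, "dy": 0, "dz": 11, "roll": 0},
  ],
)

```text
time: 23.55
eef_pos: [0.4155, -0.0416, 0.0326]
tool_rot: [0.028, 1.0, 0.0, -0.001]
force: [-0.1, -0.4, 0.8]
grip_width: 0.002
```

```bash
python3 -c "
from h import *
gob(-109,-8,.034); print(robot.state()['force'])"
```

```text
move [-17.8  -0.4  -1.4] roll 0 | at [ 0.4155 -0.0416  0.0326] yaw 3.086
[-0.08717684 -0.36020361  0.76055251]
```

Reached z = 0.033 in front without contact. Pressing in.

jog_arm(
  series=[
    {"dx": -3, "dy": 0, "dz": 0, "roll": 0},
    {"dx": -6, "dy": 0, "dz": 0, "roll": 0},
    {"dx": -8, "dy": 0, "dz": 0, "roll": 0},
    {"dx": -10, "dy": 0, "dz": 0, "roll": 0},
    {"dx": -12, "dy": 0, "dz": 0, "roll": 0},
    {"dx": -13.5, "dy": 0, "dz": 0, "roll": 0},
    {"dx": -15, "dy": 0, "dz": 0, "roll": 0},
  ],
)

```text
time: 24.25
eef_pos: [0.4308, -0.0429, 0.0333]
tool_rot: [0.028, 1.0, -0.0, -0.0]
force: [-2.0, -0.2, -1.2]
grip_width: 0.01
```

jog_arm(
  series=[
    {"dx": -1, "dy": 0, "dz": 0, "roll": 0},
    {"dx": -2, "dy": 0, "dz": 0, "roll": 0},
    {"dx": -3, "dy": 0, "dz": 0, "roll": 0},
    {"dx": -3, "dy": 0, "dz": 0, "roll": 0},
  ],
)

```text
time: 24.65
eef_pos: [0.4317, -0.0429, 0.0331]
tool_rot: [0.028, 1.0, -0.001, -0.002]
force: [-7.0, 0.8, 3.9]
grip_width: 0.008
```

jog_arm(
  series=[
    {"dx": -1, "dy": 0, "dz": 0, "roll": 0},
    {"dx": -2, "dy": 0, "dz": 0, "roll": 0},
    {"dx": -2, "dy": 0, "dz": 0, "roll": 0},
  ],
)

```text
time: 24.95
eef_pos: [0.4319, -0.043, 0.0329]
tool_rot: [0.028, 1.0, -0.001, -0.004]
force: [-10.6, 1.0, 8.4]
grip_width: 0.006
```

jog_arm(
  series=[
    {"dx": 4, "dy": 0, "dz": 0, "roll": 0},
    {"dx": 10, "dy": 0, "dz": 0, "roll": 0},
    {"dx": 15, "dy": 0, "dz": -10, "roll": 0},
    {"dx": 15, "dy": 0, "dz": -30, "roll": 0},
    {"dx": 15, "dy": 0, "dz": -60, "roll": 0},
    {"dx": 15, "dy": 0, "dz": -100, "roll": 0},
    {"dx": 15, "dy": 0, "dz": -140, "roll": 0},
    {"dx": 15, "dy": 0, "dz": -180, "roll": 0},
    {"dx": 10, "dy": 0, "dz": -210, "roll": 0},
    {"dx": 0, "dy": 0, "dz": -230, "roll": 0},
  ],
)

```text
time: 25.95
eef_pos: [0.4367, -0.0427, 0.2665]
tool_rot: [0.028, 1.0, -0.002, 0.002]
force: [0.6, 0.6, -1.0]
grip_width: -0.001
```

Run:
```python
from h import *
w,s=snap('wrist','w7.png'); C=cam('wrist',s)
for ph in (0,.1,.2): 
    L=np.array([-85-42*np.sin(ph)-9*np.cos(ph),78.5-42*np.cos(ph)+9*np.sin(ph)]); print(ph,proj(C,[[*box(L[0],y),L[1]/1000] for y in(-22,22)]).round(0).tolist())
cv2.imwrite('pics/c7.png',cv2.resize(w[40:400,140:620],(800,600))[:,:,::-1])
```

```text
0 [[307.0, 206.0], [352.0, 206.0]]
0.1 [[307.0, 203.0], [352.0, 203.0]]
0.2 [[306.0, 199.0], [352.0, 199.0]]
```

View pics/c7.png

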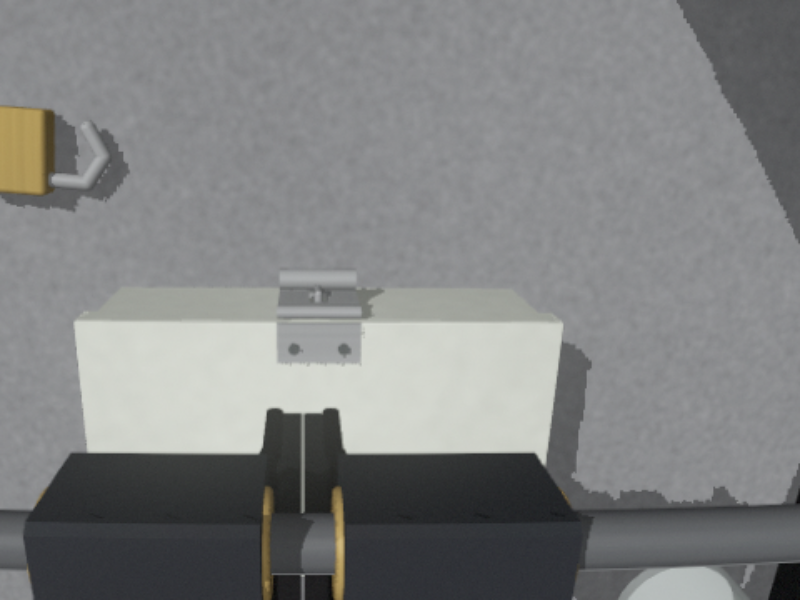

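The lip is at crop row 278, which is full row 207; the prediction for hasp angle 0 is row 206 (203 at 0.1 rad). The staple shows through the slot at (318,293) and the lid is shut. The gripper is well clear, so I'll hand in.

```bash
python3 -c "
from h import *
s=robot.state(); print(s['time'],s['force']); print(robot.sign_off())"
```

```text
26.0 [2.55157336 0.43299656 3.109134  ]
the job is handed in; nothing more can be done
None
```

I put the brush away, shut the lid and folded the hasp over the staple, then handed the job in at 26.0 s of the 72 s allowed.

- **Brush:** I set it down until the floor pushed back with about 9.5 N, then let go. The picture afterwards shows it lying flat, bristles down, in the empty bay.
- **Lid:** I swung it down slowly on an arc. At the end the fingertip stood at 84.4 mm on a lid top that should be at 84 mm, with about 10 N of resistance, so it is shut.
- **Hasp:** The final push stopped solid at about 10 N. In the last wrist picture the lip is at row 207; flat would be row 206 and 0.1 rad open would be row 203. The staple shows through the slot.

**What disagreed or went unchecked:**
- Pushing the hasp straight forward jammed at about 12 N with the hasp about 1.85 rad open, and pressing it straight down jammed again at about 0.5 rad. I got past both by changing direction. All contact forces I read were around 13 N or less, against the 40 N limit.
- Two readings of the box position differed by about 2 mm, so I used a value between them.
- The last force reading, just before hand-in, was about 4 N with the gripper in free air 0.27 m up. I took it for noise and did not look further.
- I did not measure the other objects again at the end. In the pictures I viewed, none looked disturbed, but they do not show all of them.

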